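# Scrap a broken beaker into the spring-lid bench bin

### The job

The broken bisque beaker is scrap. Press the catch on the bench bin and keep a finger over the lid as it springs up, so that it comes up gently all the way instead of flying open; then drop the broken beaker into the bin and leave the lid standing fully open for the next one. Leave the sound pots standing where they are.

Things in the scene. Friction and masses are not known exactly. Their poses are not given: they have to be found in the camera images.
- bin: Bench bin for fired scrap, fixed: steel box, black rim, hinged steel lid. 170 mm deep (x), 220 wide (y), rim 120 high, walls and floor 4 mm; mouth 160 x 205. Origin: centre of its underside; -x is the front (catch side, facing roughly to the robot), +x the hinge side, z up. Inside, a black catch housing stands at the middle of the front wall (|y| < 30, x -81 to -49, 44 mm down from the rim).
- catch_face (a point): Centre of the outer face of the grey push button (60 mm wide, 24 up the slope, 7 proud) on the black ledge (110 wide) jutting from the middle of the front; at x -130, y 0, z 114 mm in the bin's frame, 42 before the lid's edge. The face slopes: this frame's z points out of it, up and away from the bin, 30 degrees from vertical; x up the slope to the lid; y as the bin's. Press along -z.
- catch (a joint): Push button travel in m: 0 out, 0.007 fully in. Sprung: 1.5 N starts it, 5 N takes it fully in; from about 0.0032 (3.1 N) the lid is let go; it comes out again when released. The lid must be free to rise 5 mm or more at its front while the button is in, or it catches again.
- lid (a joint): Lid angle in rad: 0.005 latched shut, 1.5 at its stop, nearly upright (opens up and away from the front), held there by its spring. The spring lifts its front edge with about 0.3 N near shut, 0.6 N near open. Free, it turns at 1.6 rad/s after the first 0.09 rad, 2.1 after 0.18 and 5 at its stop; over 2 counts as flying open. Let go at 0.9 rad it still gets too fast. Mass 0.28 kg.
- lid_edge (a point): Middle of the lid's front edge on its upper face; moves with the lid. Shut: x -88, y 0, z 130 mm in the bin's frame. The lid is 222 mm wide (y), 171 from hinge to front edge, 8 to 10 thick. A catch tongue 16 mm wide stands 22 mm out of its inner face at the middle, 19 mm in from the front edge.
- lid_hinge (a point): Middle of the lid's hinge axis (along the bin's y), at x +83, y 0, z 123 mm in the bin's frame; the upper face of the lid is 7 mm above it when shut. Fixed to the bin.
- broken_mid (a point): The broken beaker, upright: straight bisque beaker, outside diameter 55 mm, wall 5, height 80, a big piece of its upper wall broken out on one side; whole all round up to 53 mm. This point: on its axis, at half height (40 mm up). About 130 g. It stands left or right of the bin, in any of four places among the sound pots.
- beaker_a_mid (a point): A sound beaker like the broken one, diameter 56 mm, 80 mm high, whole rim; point on its axis at half height.
- beaker_b_mid (a point): A second sound beaker, the same size; point on its axis at half height.
- bowl_mid (a point): A sound bisque bowl, rim diameter 96 mm, 46 mm high; point on its axis at half height.

How it is judged:
By the outcome, as a careful person would: the job done as asked, in the order asked, and still so for the second after the job is handed in, with the robot touching nothing.
It also fails if it takes over 64 s, if anything falls off the work surface, if the arm or the gripper's body presses on something with over 40 N, if the wrist force passes 120 N, or if a joint passes its speed limit or range.

### The arm

A 6-joint arm with a two-finger parallel gripper is mounted at the origin on the work surface. World frame = base frame: x ahead of the robot, y to its left, z up, the work surface at z = 0. Lengths are in mm, angles in rad, forces in N, time in s.
With the tool pointing down it reaches from about 275 to 750 mm from the base axis. Payload 10.2 kg.
Tool frame: the origin (TCP) lies between the finger pads; the fingertips stand 17 mm ahead of it and the grasp point (between the pads) lies 2 mm behind it; z points along the fingers, y is the line along which they close (so a half turn about z gives the same grasp; the last joint's range is limited). The gripper opens to 85 mm and grips with 20 to 120 N. Pads are 22 mm wide; open, the fingers measure 114 mm over their backs; the gripper's body (76 mm by 85 mm) begins 54 mm behind the grasp point. The pads swing forward as they close: fully open they stand 13 mm farther back than shut.
Start: joints at [1.08, 0.313, 1.498, -0, 1.331, -0.223], TCP at [138.933, 506.289, 248.294] pointing down, gripper open.
Joint ranges: [-2.94, 2.94], [-0.97, 2.17], [0.19, 2.56], [-1.23, 4.37], [0.02, 3.11], [-2.88, 2.88]. Speed limits (rad/s): [2.39, 2.39, 3.01, 3.14, 3.14, 3.14].

### API

Orientations are given as a unit quaternion [w, x, y, z].
In Python, from rig import * gives the robot as it stands.
- The arm moves only by the tool step_arm, never from a script. Its argument "commands" is text: rows parted by semicolons, each of 7 numbers parted by spaces: the opening, from 0 (shut) to 1 (fully open), then the shift along the tool's x, y, z in cm, then the turn, a rotation vector about the tool's x, y, z in rad. In form: hand x y z rx ry rz; .... A call has 1 to 20 rows; each row is the pose to reach, as a shift and turn from the pose commanded when the call began, along the tool's axes at that moment; what a row does not reach only later rows make up. A row lasts 1/12 s, in which the tool goes at most 41.7 mm and 7.16 degrees, less where a joint would pass 70% of its speed; a pose out of reach is approached as far as the arm can. A call with a gripper value outside its range is refused whole. The fingers move at their own pace and stop on an object; "newtons" is the grip in N (left out, the last holds). Time passes only in rows, so rows that repeat a pose let the fingers close. It gives the time, the measured TCP pose, the force, the opening and the grip force at its end, in the units of the state.
- sense(): the state, without advancing time (a new reading comes with each control period).
- capture(name): name is "scene" or "top" or "wrist"; returns the picture (384x512x3 uint8, red, green, blue); there is no depth.
- camera_model(name): a dict with "mtx" (3x3 intrinsics, pixels), "eye" and "rotation" of the camera in the world. Camera axes: x right, y down, z forward; pixel columns grow to the right and rows downward; lengths in mm; the calibration is good to about 2 mm. A picture is of the moment at which its call begins: read the wrist's pose just before it. camera_model takes no time and is no camera call; for the wrist camera it gives the pose at the moment of the call.
- finish_job(): hands the job in; it is judged then, once.
Trained networks look in the newest picture that a camera, given by its name, has taken for a name from the list of things; names that differ only in an ending like _2 or _b are one class to them, and where a whole thing is asked for, a point or a joint stands for the part that bears it (a point fixed in the world has none). Each returns a list of dicts, best first, with "score" (0 to 1); they miss things now and then, are a little off and sometimes report something else, mostly with a low value. They report only what shows in the picture. A call takes as long as a camera call.
- search_frame(camera, label): "rect" ([centre column, centre row, width, height] in pixels, round what is visible of it).
- trace(camera, label): "mask" (384x512 bool, what is visible of it) and "rect" ([centre column, centre row, width, height] in pixels, round what is visible of it).
- spot_point(camera, label): "xy" ([column, row] in pixels: a listed point, or the origin of a listed thing).
The state is a dict: "time_s": time; "joints": joint angles; "dq": joint speeds; "tau": joint torques, N m; "eef_pos": TCP position; "ee_rot": TCP orientation; "force": force on the tool from outside, world axes, zero at the start; "wrist_torque": the same for the moment, N m; "grip_width": opening from 0.0 (shut) to 1.0 (fully open); "grip_force": force on a finger pad.
Only numpy, scipy, OpenCV 4.12 (cv2) and the standard library are available. Lean on these libraries where they do the work, as an engineer would, in place of code of your own. Each camera call takes 0.05 s, during which the arm holds its last target. There are 200 camera calls.

## Working session

There is one attempt and no reset: what is moved stays moved. The work goes in short steps, Python scripts to look and compute and a tool call to move; the robot and the scene stay as the last step left them, time stands still between calls to the robot, and variables do not carry over. Pictures are saved under pics/ and viewed, at most 10 in all, crops included, and the job is handed in when it is done.

Besides the shell and the picture viewer there is one more tool, called after "Request:" as name(argument=value, ...) on one line, values as JSON. step_arm: Moves the arm, as the interface text tells. Its arguments: {"type":"object","properties":{"commands":{"type":"string"},"newtons":{"type":"number"}},"required":["commands"]}

```bash
ls; mkdir -p pics; python3 - <<'E'
from rig import *
import cv2,numpy as np
s=sense();print(s)
a=[]
for n in("scene","top"):
    im=capture(n);cv2.imwrite(f"pics/{n}0.png",cv2.cvtColor(im,cv2.COLOR_RGB2BGR));m=camera_model(n);print(n,m)
    for l in("catch_face","lid_edge","lid_hinge","broken_mid","beaker_a_mid","beaker_b_mid","bowl_mid","bin"):
        print(n,l,[(np.round(d["xy"],1),round(d["score"],2)) for d in spot_point(n,l)[:4]])
E
```

```text
pics
{'time_s': 0.0, 'joints': array([ 1.07961123e+00,  3.13433506e-01,  1.49843623e+00,  3.02859115e-05,
        1.33101993e+00, -2.23421973e-01]), 'dq': array([ 1.10339046e-03,  7.96716996e-04, -1.33867507e-03,  2.64118132e-04,
       -9.21272164e-05, -2.64801353e-03]), 'tau': array([-1.44921294e-03, -4.12268364e+01, -2.59729260e+01, -3.05651392e-04,
        4.27658888e-03, -1.00393967e-05]), 'eef_pos': array([138.80214802, 506.07118061, 247.74383024]), 'ee_rot': array([-2.40592834e-04,  1.33485512e-01,  9.91050552e-01, -6.02403963e-04]), 'force': array([-0.41438565,  0.74818208, -0.72520373]), 'wrist_torque': array([-0.02883115,  0.03153837, -0.01853419]), 'grip_force': 0.0, 'grip_width': 0.9990798928883541}
scene {'mtx': array([[467.12626853,   0.        , 246.83800671],
       [  0.        , 467.12626853, 190.63644854],
       [  0.        ,   0.        ,   1.        ]]), 'eye': array([1213.84277955,   59.80403768, 1221.00260572]), 'rotation': array([-0.17779325,  0.64612091,  0.71563225, -0.19694622])}
scene catch_face [(array([241.6, 165.6]), 0.59)]
scene lid_edge [(array([243
[... 402 characters left out ...]
0.        ,   0.        ,   1.        ]]), 'eye': array([ 417.63527857,   11.65645686, 1107.67413954]), 'rotation': array([ 0.03459544, -0.69617479,  0.71533153, -0.04944312])}
top catch_face [(array([265.4, 217.2]), 0.75), (array([259.9, 200.3]), 0.69), (array([258.7, 173.6]), 0.42), (array([365.6, 237.7]), 0.31)]
top lid_edge [(array([262.1, 199.8]), 0.91), (array([145. , 239.3]), 0.38)]
top lid_hinge [(array([260.2, 133.8]), 0.6)]
top broken_mid [(array([128.5, 191.7]), 0.62), (array([257.7, 172.7]), 0.55)]
top beaker_a_mid []
top beaker_b_mid [(array([372.2, 174.5]), 0.84), (array([143.9, 238.2]), 0.32)]
top bowl_mid [(array([146.7, 236.8]), 0.57)]
top bin [(array([261. , 173.6]), 0.87)]
```

View pics/scene0.png

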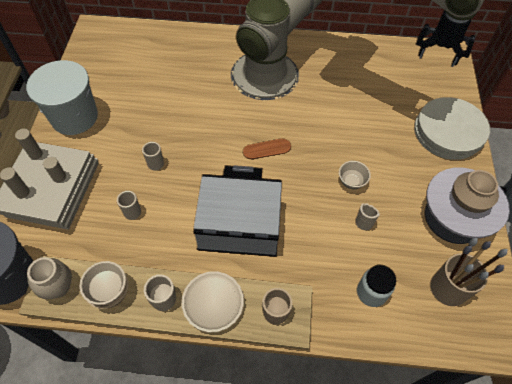

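View pics/top0.png

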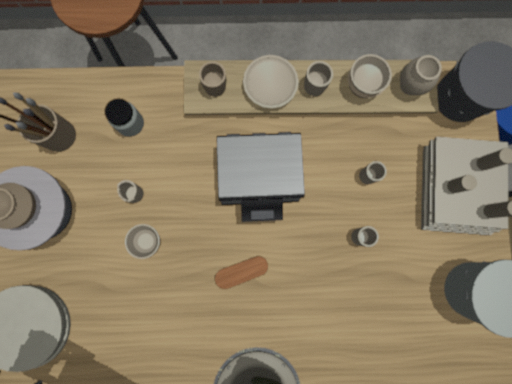

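Scene: bin in the middle (lid edge ~243,175; button just beyond at 242,168), broken beaker at (368,217), bowl (353,177), sound beakers (152,155), (130,205). Top: broken beaker (128,191), bowl (142,241), beakers (374,173), (367,237), bin lid 218–303 × 135–200, catch ledge (262,212).

```bash
cat > h.py <<'E'
from rig import *
import numpy as np,cv2
from scipy.spatial.transform import Rotation as R
def rot(q): return R.from_quat(np.roll(q,-1)).as_matrix()
def ray(m,xy):
    d=rot(m["rotation"])@np.linalg.solve(m["mtx"],[xy[0],xy[1],1.]);return m["eye"],d/np.linalg.norm(d)
def tri(*obs):
    A=0;b=0
    for m,xy in obs:
        e,d=ray(m,xy);P=np.eye(3)-np.outer(d,d);A=A+P;b=b+P@e
    p=np.linalg.solve(A,b);r=[np.linalg.norm((np.eye(3)-np.outer(ray(m,xy)[1],ray(m,xy)[1]))@(p-m["eye"])) for m,xy in obs]
    return p,r
def atz(m,xy,z):
    e,d=ray(m,xy);return e+d*(z-e[2])/d[2]
def proj(m,p):
    c=m["mtx"]@rot(m["rotation"]).T@(np.array(p)-m["eye"]);return c[:2]/c[2]
def show(im,name): cv2.imwrite(f"pics/{name}.png",cv2.cvtColor(im,cv2.COLOR_RGB2BGR))
E
python3 - <<'E'
from h import *
np.set_printoptions(precision=1,suppress=True)
S,T=camera_model("scene"),camera_model("top")
for n,a,b in [("catch",(241.6,165.6),(265.4,217.2)),("edge",(243.1,174.9),(262.1,199.8)),("broken",(370.1,217.1),(128.5,191.7)),("a",(152,155.4),(367,237)),("b",(132.1,205.2),(372.2,174.5)),("bowl",(353,176.9),(146.7,236.8))]:
    print(n,*tri((S,a),(T,b)))
print("hinge z123",atz(T,(260.2,133.8),123),"broken",atz(T,(128.5,191.7),40))
for c in [(217,136),(301,134),(303,199),(219,203)]: print(atz(T,c,130))
capture("top");capture("scene")
for n in("top","scene"):
    for d in trace(n,"lid")[:1]:
        mk=d["mask"].astype(np.uint8);c=max(cv2.findContours(mk,0,2)[0],key=cv2.contourArea);r=cv2.minAreaRect(c);print(n,"lid",d["score"],r,cv2.boxPoints(r))
    for d in trace(n,"catch")[:1]:
        mk=d["mask"];print(n,"catch",d["score"],d["rect"],np.argwhere(mk).mean(0)[::-1])
    for d in search_frame(n,"broken_mid")[:2]: print(n,"br",d)
E
```

```text
catch [474.7 -32.7 110.4] [np.float64(1.7698439300871642), np.float64(1.7698439300871576)]
edge [518.4 -24.2 130.5] [np.float64(2.3195118457538846), np.float64(2.3195118457538766)]
broken [561.5 346.8  31.6] [np.float64(1.33858073158068), np.float64(1.3385807315809404)]
a [ 415.9 -318.4   37. ] [np.float64(1.961476317062066), np.float64(1.96147631706216)]
b [ 592.8 -343.2   33.8] [np.float64(4.233242517072296), np.float64(4.233242517072296)]
bowl [433.4 296.2  37.3] [np.float64(3.8547875516189483), np.float64(3.854787551618931)]
hinge z123 [694.7 -27.1 123. ] broken [560.4 342.8  40. ]
[689.4  86.4 130. ]
[ 689.8 -134.1  130. ]
[ 517.9 -132.   130. ]
[513.2  84.2 130. ]
top lid 0.57 ((259.7542419433594, 166.7454833984375), (63.7502326965332, 85.64904022216797), 87.99044799804688) [[215.8 136.4]
 [301.4 133.4]
 [303.7 197.1]
 [218.1 200.1]]
top catch 0.59 [261.8, 215.7, 27.8, 9.4] [261.8 214.2]
top br {'rect': [131.2, 192.4, 27.5, 19.4], 'score': 0.83}
scene lid 0.67 ((237.31915283203125, 203.98684692382812), (85.2113037109375, 55.88874435424805), 4.159642219543457) [[192.8 228.8]
 [196.9 173. ]
 [281.8 179.2]
 [277.8 234.9]]
scene catch 0.42 [244.3, 169.4, 17.3, 9.0] [242.  168.1]
scene br {'rect': [367.5, 217.9, 21.3, 25.6], 'score': 0.93}
```

```bash
cat >> h.py <<'E'
np.set_printoptions(precision=2,suppress=True)
YAW=0.008
def ori(tilt,yaw=0.0,flip=1):
    """tool y along world heading `yaw`, raised by tilt; approach forward-down"""
    c,s=np.cos(tilt),np.sin(tilt)
    y=np.array([c,0,s])*flip;z=np.array([s,0,-c]);M=np.c_[np.cross(y,z),y,z]
    return R.from_euler('z',yaw).as_matrix()@M
def rel(p,M,s=None,cmd=None):
    s=s or sense();p0,M0=(s["eef_pos"],rot(s["ee_rot"])) if cmd is None else cmd
    return np.r_[M0.T@(np.array(p)-p0)/10,R.from_matrix(M0.T@M).as_rotvec()]
E
python3 - <<'E'
from h import *
s=sense();m=camera_model("wrist");M=rot(s["ee_rot"])
print(m["mtx"]);print("cam in tool",M.T@(m["eye"]-s["eef_pos"]),"\n",M.T@rot(m["rotation"]))
print(rel((400,-25,320),ori(0.0,YAW)))
print(rel((400,-25,320),ori(0.5,YAW)))
E
```

```text
[[312.08   0.   259.91]
 [  0.   312.08 190.53]
 [  0.     0.     1.  ]]
cam in tool [  72.61    0.32 -125.97] 
 [[-0.   -0.96 -0.28]
 [ 1.   -0.   -0.  ]
 [-0.   -0.28  0.96]]
[-39.23 -44.33  -7.17  -0.     0.     1.3 ]
[-39.23 -44.33  -7.17  -0.43  -0.32   1.27]
```

Request:
step_arm(commands="0.65 -39.2 -44.3 -7.2 -0.43 -0.32 1.27;0.65 -39.2 -44.3 -7.2 -0.43 -0.32 1.27;0.65 -39.2 -44.3 -7.2 -0.43 -0.32 1.27;0.65 -39.2 -44.3 -7.2 -0.43 -0.32 1.27;0.65 -39.2 -44.3 -7.2 -0.43 -0.32 1.27;0.65 -39.2 -44.3 -7.2 -0.43 -0.32 1.27;0.65 -39.2 -44.3 -7.2 -0.43 -0.32 1.27;0.65 -39.2 -44.3 -7.2 -0.43 -0.32 1.27;0.65 -39.2 -44.3 -7.2 -0.43 -0.32 1.27;0.65 -39.2 -44.3 -7.2 -0.43 -0.32 1.27;0.65 -39.2 -44.3 -7.2 -0.43 -0.32 1.27;0.65 -39.2 -44.3 -7.2 -0.43 -0.32 1.27;0.65 -39.2 -44.3 -7.2 -0.43 -0.32 1.27;0.65 -39.2 -44.3 -7.2 -0.43 -0.32 1.27;0.65 -39.2 -44.3 -7.2 -0.43 -0.32 1.27;0.65 -39.2 -44.3 -7.2 -0.43 -0.32 1.27;0.65 -39.2 -44.3 -7.2 -0.43 -0.32 1.27;0.65 -39.2 -44.3 -7.2 -0.43 -0.32 1.27;0.65 -39.2 -44.3 -7.2 -0.43 -0.32 1.27;0.65 -39.2 -44.3 -7.2 -0.43 -0.32 1.27")

```text
time_s: 2.97
eef_pos: [399.5, -23.6, 320.4]
ee_rot: [0.173, 0.683, 0.687, 0.177]
force: [-0.1, -0.8, 0.1]
grip_width: 0.649
grip_force: 0.0
```

```bash
python3 - <<'E'
from h import *
s=sense();m=camera_model("wrist");im=capture("wrist");show(im,"w1")
print(s["eef_pos"],s["joints"],s["force"],s["grip_width"]);print(rot(s["ee_rot"]))
for l,z in(("catch_face",114),("lid_edge",130),("lid_hinge",123)):
    for d in spot_point("wrist",l)[:2]: print(l,d["xy"],d["score"],atz(m,d["xy"],z))
M=rot(s["ee_rot"])
for dy in(-35,35):print(proj(m,s["eef_pos"]+M@[0,dy,10]))
E
```

```text
[399.46 -23.59 320.36] [-0.51 -0.29  2.    0.29  1.01 -0.61] [-0.1  -0.82  0.09] 0.6486224419967243
[[-0.01  0.88  0.48]
 [ 1.    0.    0.01]
 [ 0.    0.48 -0.88]]
catch_face [239.2, 166.4] 0.97 [485.26 -24.12 114.  ]
lid_edge [269.7, 168.8] 0.93 [516.13 -26.94 130.  ]
lid_edge [277.6, 145.6] 0.17 [526.14  -1.08 130.  ]
lid_hinge [374.2, 152.9] 0.94 [691.76 -22.82 123.  ]
lid_hinge [270.0, 168.5] 0.16 [520.66 -28.37 123.  ]
[187.62 254.65]
[332.24 254.58]
```

View pics/w1.png

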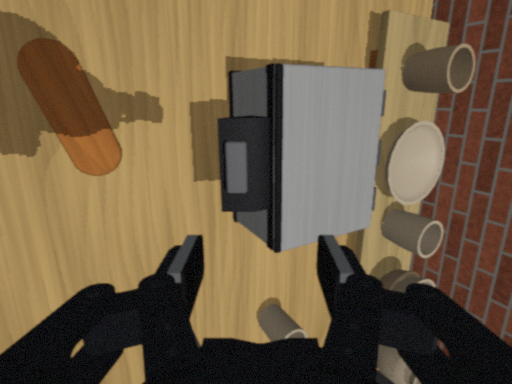

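```bash
python3 - <<'E'
from h import *
from scipy.optimize import least_squares
S,T,W=[camera_model(n) for n in("scene","top","wrist")]
P=dict(c=(-130,0,114),e=(-88,0,130),h=(83,0,123))
L=dict(lfl=(-88,111,130),lfr=(-88,-111,130))
P.update(L)
obs=[(S,"c",(242,167)),(S,"e",(243.1,174.9)),(T,"e",(262.1,199.8)),(T,"h",(260.2,133.8)),(W,"c",(237.5,166.8)),(W,"e",(269.7,168.8)),(W,"h",(374.2,152.9)),(T,"c",(262,214.5)),(T,"lfr",(303,199)),(T,"lfl",(219,202)),(W,"lfl",(277,247)),(W,"lfr",(280,66))]
def w(x,p): return R.from_euler('z',x[2]).as_matrix()@np.array(p)+[x[0],x[1],0]
f=lambda x:np.concatenate([proj(m,w(x,P[k]))-q for m,k,q in obs])
r=least_squares(f,[606,-25,0],loss='soft_l1',x_scale=[1,1,.01])
print(r.x);
for o,v in zip(obs,r.fun.reshape(-1,2)):print(o[1],o[2],v)
for k in"ceh":print(k,w(r.x,P[k]))
E
```

```text
[611.24 -25.31   0.01]
c (242, 167) [ 0.89 -0.04]
e (243.1, 174.9) [-1.72  1.43]
e (262.1, 199.8) [-0.2 -1.8]
h (260.2, 133.8) [-0.95  0.2 ]
c (237.5, 166.8) [-1.62  1.48]
e (269.7, 168.8) [ 5.23 -1.85]
h (374.2, 152.9) [1.1  0.51]
c (262, 214.5) [0.31 0.21]
lfr (303, 199) [ 1.89 -2.52]
lfl (219, 202) [-0.32 -2.48]
lfl (277, 247) [  -1.19 -183.6 ]
lfr (280, 66) [ -5.81 187.88]
c [481.25 -26.51 114.  ]
e [523.24 -26.12 130.  ]
h [694.24 -24.54 123.  ]
```

```bash
python3 - <<'E'
from h import *
from scipy.optimize import least_squares
S,T,W=[camera_model(n) for n in("scene","top","wrist")]
P=dict(c=(-130,0,114),e=(-88,0,130),h=(83,0,123),lfl=(-88,111,130),lfr=(-88,-111,130))
obs=[(S,"c",(242,167)),(S,"e",(243.1,174.9)),(T,"e",(262.1,199.8)),(T,"h",(260.2,133.8)),(W,"c",(236,166.8)),(W,"h",(374.2,152.9)),(T,"c",(262,214.5)),(T,"lfr",(303,199)),(T,"lfl",(219,202)),(W,"lfr",(278,247)),(W,"lfl",(281,66))]
def w(x,p): return R.from_euler('z',x[2]).as_matrix()@np.array(p)+[x[0],x[1],0]
f=lambda x:np.concatenate([proj(m,w(x,P[k]))-q for m,k,q in obs])
r=least_squares(f,[606,-25,0],loss='soft_l1',x_scale=[1,1,.01])
print(r.x);
for o,v in zip(obs,r.fun.reshape(-1,2)):print(o[1],o[2],v)
for k in"ceh":print(k,w(r.x,P[k]))
x=r.x
# pre-press: fingertip 1 centre (tool y=-34,z=+15) 12 mm out of catch face
M=ori(np.pi/6,x[2]);n=-M[:,2];c=w(x,P["c"])
s=sense()
for d in(40,15,0): print(d,"TCP",c+d*n-M@[0,-34,15],rel(c+d*n-M@[0,-34,15],M))
np.save("bin.npy",x)
E
```

```text
[611.55 -24.86   0.  ]
c (242, 167) [1.28 0.08]
e (243.1, 174.9) [-1.41  1.55]
e (262.1, 199.8) [-0.56 -1.91]
h (260.2, 133.8) [-0.95  0.09]
c (236, 166.8) [0.1  0.47]
h (374.2, 152.9) [1.26 0.49]
c (262, 214.5) [-0.12  0.11]
lfr (303, 199) [ 1.54 -2.4 ]
lfl (219, 202) [-0.69 -2.81]
lfr (278, 247) [-3.99  6.28]
lfl (281, 66) [-4.45 -3.48]
c [481.55 -25.37 114.  ]
e [523.55 -25.21 130.  ]
h [694.55 -24.54 123.  ]
40 TCP [483.49 -25.36 178.63] [-0.24  0.56 16.46 -0.02 -0.01 -0.  ]
15 TCP [495.99 -25.32 156.98] [-0.25  0.62 18.96 -0.02 -0.01 -0.  ]
0 TCP [503.49 -25.29 143.99] [-0.26  0.66 20.46 -0.02 -0.01 -0.  ]
```

Request:
step_arm(commands="0.7 -0.2 0.6 4 -0.02 -0.01 0;0.7 -0.2 0.6 8 -0.02 -0.01 0;0.7 -0.2 0.6 12 -0.02 -0.01 0;0.7 -0.2 0.6 15 -0.02 -0.01 0;0.7 -0.2 0.6 17.5 -0.02 -0.01 0;0.7 -0.2 0.6 17.5 -0.02 -0.01 0;0.7 -0.2 0.6 17.5 -0.02 -0.01 0")

```text
time_s: 3.75
eef_pos: [488.6, -25.1, 169.0]
ee_rot: [0.182, 0.683, 0.684, 0.18]
force: [0.2, 0.3, 0.7]
grip_width: 0.699
grip_force: 0.0
```

```bash
python3 - <<'E'
from h import *
s=sense();m=camera_model("wrist");im=capture("wrist");show(im,"w2")
print(s["time_s"],s["eef_pos"],s["force"],s["grip_width"])
x=np.load("bin.npy")
w=lambda p:R.from_euler('z',x[2]).as_matrix()@np.array(p)+[x[0],x[1],0]
print("pred c",proj(m,w((-130,0,114))),"e",proj(m,w((-88,0,130))))
for l in("catch_face","lid_edge"):
    for d in spot_point("wrist",l)[:2]: print(l,d["xy"],d["score"])
M=rot(s["ee_rot"])
for dy in(-34,34):print(proj(m,s["eef_pos"]+M@[0,dy,15]))
E
```

```text
3.75 [488.59 -25.09 169.04] [0.23 0.32 0.68] 0.6990318061563796
pred c [203.35 226.75] e [278.02 222.17]
catch_face [203.3, 226.2] 0.55
lid_edge [274.4, 219.7] 0.73
[191.82 249.84]
[327.97 249.78]
```

View pics/w2.png

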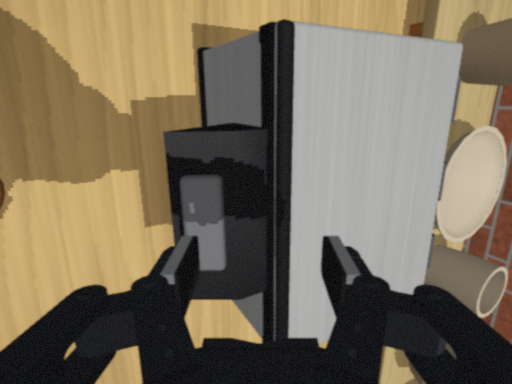

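Button centre at (203,226) agrees with the prediction; fingertip 1 is just over it at (190,245), fingertip 2 over the lid at (330,245).

Request:
step_arm(commands="0.7 0 0 1.2 0 0 0;0.7 0 0 2.2 0 0 0;0.7 0 0 2.6 0 0 0;0.7 0 0 2.6 0 0 0;0.7 0 0 2.6 0 0 0")

```text
time_s: 4.32
eef_pos: [501.8, -25.6, 147.9]
ee_rot: [0.184, 0.683, 0.684, 0.181]
force: [0.0, 1.1, 0.6]
grip_width: 0.699
grip_force: 0.0
```

Request:
step_arm(commands="0.7 0 0 0.2 0 0 0;0.7 0 0 0.4 0 0 0;0.7 0 0 0.4 0 0 0;0.7 0 0 0.4 0 0 0")

```text
time_s: 4.65
eef_pos: [503.7, -25.6, 143.6]
ee_rot: [0.183, 0.683, 0.684, 0.18]
force: [0.2, 0.1, 0.7]
grip_width: 0.7
grip_force: 0.0
```

Request:
step_arm(commands="0.7 0 0 0.2 0 0 0;0.7 0 0 0.3 0 0 0;0.7 0 0 0.3 0 0 0;0.7 0 0 0.3 0 0 0")

```text
time_s: 4.98
eef_pos: [505.4, -25.6, 141.0]
ee_rot: [0.183, 0.683, 0.684, 0.18]
force: [0.2, -0.2, 1.5]
grip_width: 0.699
grip_force: 0.6
```

Request:
step_arm(commands="0.7 0 0 0.15 0 0 0;0.7 0 0 0.25 0 0 0;0.7 0 0 0.25 0 0 0;0.7 0 0 0.25 0 0 0")

```text
time_s: 5.32
eef_pos: [506.6, -25.6, 138.9]
ee_rot: [0.183, 0.683, 0.684, 0.18]
force: [-0.1, 0.6, 3.0]
grip_width: 0.697
grip_force: 1.6
```

Request:
step_arm(commands="0.7 0 0 0.1 0 0 0;0.7 0 0 0.2 0 0 0;0.7 0 0 0.2 0 0 0;0.7 0 0 0.2 0 0 0;0.7 0 0 0.2 0 0 0")

```text
time_s: 5.73
eef_pos: [507.6, -25.6, 137.1]
ee_rot: [0.183, 0.683, 0.684, 0.18]
force: [-0.8, 1.3, 4.5]
grip_width: 0.698
grip_force: 2.1
```

```bash
python3 - <<'E'
from h import *
s=sense();im=capture("wrist");show(im,"w3");print(s["force"],s["eef_pos"],s["grip_width"])
E
```

```text
[-0.82  1.34  4.54] [507.58 -25.6  137.09] 0.6982696021069743
```

View pics/w3.png

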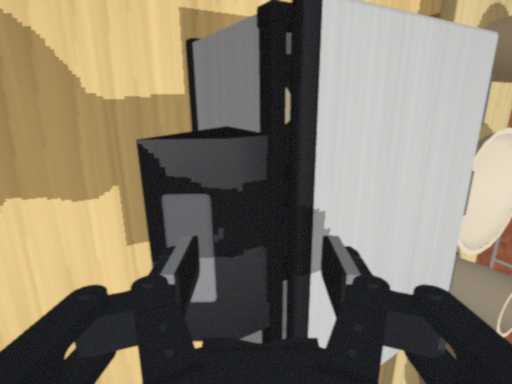

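Gap between rim and lid shows at cols 283–291: the lid is released and resting under finger 2.

```bash
python3 - <<'E'
from h import *
s=sense();M=rot(s["ee_rot"]);H=np.array([693.,123])
def C(t):
    a=H+[7*np.sin(t)-154*np.cos(t),7*np.cos(t)+154*np.sin(t)]
    if t>np.pi/3:
        a=H+[7*np.sin(t)-171*np.cos(t),7*np.cos(t)+171*np.sin(t)]-17*np.array([-.5,.866])
    return a
th=np.r_[.073+np.array([.012,.035]),np.linspace(.073+.035,1.57,39)[1:]]
D=np.array([C(t)-C(.073) for t in th]);T=np.c_[D[:,0],0*D[:,0],D[:,1]]@M/10
b=T[19]
for A in(T[:20],T[20:]-b): print(len(A));print("; ".join("0.7 0 %.1f %.1f 0 0 0"%(a[1],a[2]) for a in A)); print(A[:,0].min(),A[:,0].max())
print(th[19])
E
```

```text
20
0.7 0 0.1 -0.1 0 0 0; 0.7 0 0.3 -0.4 0 0 0; 0.7 0 0.7 -0.9 0 0 0; 0.7 0 1.1 -1.3 0 0 0; 0.7 0 1.5 -1.8 0 0 0; 0.7 0 1.9 -2.2 0 0 0; 0.7 0 2.4 -2.6 0 0 0; 0.7 0 2.8 -2.9 0 0 0; 0.7 0 3.3 -3.3 0 0 0; 0.7 0 3.8 -3.6 0 0 0; 0.7 0 4.3 -3.9 0 0 0; 0.7 0 4.8 -4.2 0 0 0; 0.7 0 5.3 -4.5 0 0 0; 0.7 0 5.9 -4.8 0 0 0; 0.7 0 6.4 -5.0 0 0 0; 0.7 0 7.0 -5.2 0 0 0; 0.7 0 7.5 -5.4 0 0 0; 0.7 0 8.1 -5.6 0 0 0; 0.7 0 8.7 -5.8 0 0 0; 0.7 0 9.2 -5.9 0 0 0
-0.04351856726910865 -0.0007840942107220042
20
0.7 0 0.6 -0.1 0 0 0; 0.7 0 1.2 -0.2 0 0 0; 0.7 0 1.8 -0.3 0 0 0; 0.7 0 2.4 -0.3 0 0 0; 0.7 0 2.9 -0.3 0 0 0; 0.7 0 3.5 -0.3 0 0 0; 0.7 0 4.2 -0.3 0 0 0; 0.7 0 4.8 -0.2 0 0 0; 0.7 0 5.5 -0.2 0 0 0; 0.7 0 6.1 -0.1 0 0 0; 0.7 0 6.8 0.1 0 0 0; 0.7 0 7.4 0.2 0 0 0; 0.7 0 8.0 0.4 0 0 0; 0.7 0 8.7 0.6 0 0 0; 0.7 0 9.3 0.8 0 0 0; 0.7 0 9.9 1.1 0 0 0; 0.7 0 10.5 1.3 0 0 0; 0.7 0 11.1 1.6 0 0 0; 0.7 0 11.7 2.0 0 0 0; 0.7 0 12.2 2.3 0 0 0
-0.023280249557881418 -0.0018515453276290658
0.8005263157894736
```

Request:
step_arm(commands="0.7 0 0.1 -0.1 0 0 0; 0.7 0 0.3 -0.4 0 0 0; 0.7 0 0.7 -0.9 0 0 0; 0.7 0 1.1 -1.3 0 0 0; 0.7 0 1.5 -1.8 0 0 0; 0.7 0 1.9 -2.2 0 0 0; 0.7 0 2.4 -2.6 0 0 0; 0.7 0 2.8 -2.9 0 0 0; 0.7 0 3.3 -3.3 0 0 0; 0.7 0 3.8 -3.6 0 0 0; 0.7 0 4.3 -3.9 0 0 0; 0.7 0 4.8 -4.2 0 0 0; 0.7 0 5.3 -4.5 0 0 0; 0.7 0 5.9 -4.8 0 0 0; 0.7 0 6.4 -5.0 0 0 0; 0.7 0 7.0 -5.2 0 0 0; 0.7 0 7.5 -5.4 0 0 0; 0.7 0 8.1 -5.6 0 0 0; 0.7 0 8.7 -5.8 0 0 0; 0.7 0 9.2 -5.9 0 0 0")

```text
time_s: 7.45
eef_pos: [558.6, -25.2, 234.5]
ee_rot: [0.183, 0.683, 0.684, 0.18]
force: [-0.0, -0.7, 0.1]
grip_width: 0.701
grip_force: 0.1
```

```bash
python3 - <<'E'
from h import *
s=sense();a=capture("wrist");b=capture("scene");print(s["force"],s["eef_pos"],s["joints"])
show(np.hstack([a,b])[:, ::1] if 0 else cv2.resize(np.hstack([a,b[80:272,120:376].repeat(2,0).repeat(2,1)]),(800,300)),"w4")
E
```

```text
[-0.   -0.69  0.1 ] [558.57 -25.19 234.54] [-0.32  0.17  1.8   0.25  0.68 -0.48]
```

View pics/w4.png

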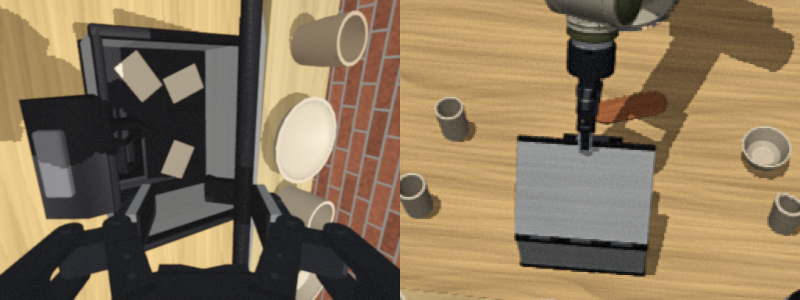

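Bin is opening: the lid stands ~45°, edge-on at col 245 against finger 2. Continue the arc.

Request:
step_arm(commands="0.7 0 0.6 -0.1 0 0 0; 0.7 0 1.2 -0.2 0 0 0; 0.7 0 1.8 -0.3 0 0 0; 0.7 0 2.4 -0.3 0 0 0; 0.7 0 2.9 -0.3 0 0 0; 0.7 0 3.5 -0.3 0 0 0; 0.7 0 4.2 -0.3 0 0 0; 0.7 0 4.8 -0.2 0 0 0; 0.7 0 5.5 -0.2 0 0 0; 0.7 0 6.1 -0.1 0 0 0; 0.7 0 6.8 0.1 0 0 0; 0.7 0 7.4 0.2 0 0 0; 0.7 0 8.0 0.4 0 0 0; 0.7 0 8.7 0.6 0 0 0; 0.7 0 9.3 0.8 0 0 0; 0.7 0 9.9 1.1 0 0 0; 0.7 0 10.5 1.3 0 0 0; 0.7 0 11.1 1.6 0 0 0; 0.7 0 11.7 2.0 0 0 0; 0.7 0 12.2 2.3 0 0 0")

```text
time_s: 9.22
eef_pos: [676.0, -25.0, 274.3]
ee_rot: [0.183, 0.683, 0.684, 0.18]
force: [-0.2, 0.3, -0.3]
grip_width: 0.7
grip_force: 0.0
```

```bash
python3 - <<'E'
from h import *
s=sense();a=capture("wrist");b=capture("scene");print(s["force"],s["eef_pos"],s["joints"])
show(cv2.resize(np.hstack([a,b[80:272,120:376].repeat(2,0).repeat(2,1)]),(800,300)),"w5")
E
```

```text
[-0.16  0.28 -0.34] [676.01 -24.96 274.25] [-0.25  0.39  1.4   0.16  0.85 -0.33]
```

View pics/w5.png

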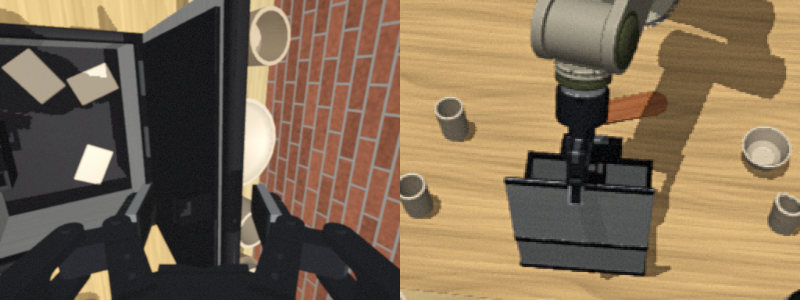

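Request:
step_arm(commands="0.7 0 1 -1.7 0 0 0;0.7 0 2.5 -4.3 0 0 0;0.7 0 4 -6.9 0 0 0;0.7 0 5 -8.7 0 0 0;0.7 0 5 -8.7 0 0 0")

```text
time_s: 9.73
eef_pos: [676.1, -24.6, 380.6]
ee_rot: [0.187, 0.682, 0.683, 0.182]
force: [0.1, -0.4, 0.8]
grip_width: 0.697
grip_force: 0.0
```

```bash
python3 - <<'E'
from h import *
s=sense();print(s["eef_pos"],s["force"])
print(rel((550,343,230),ori(0,np.pi/2)))
E
```

```text
[676.09 -24.59 380.61] [ 0.14 -0.39  0.78]
[ 36.86 -18.35   6.47   0.41   0.42  -1.53]
```

Request:
step_arm(commands="1 36.9 -18.4 6.5 0.41 0.42 -1.53;1 36.9 -18.4 6.5 0.41 0.42 -1.53;1 36.9 -18.4 6.5 0.41 0.42 -1.53;1 36.9 -18.4 6.5 0.41 0.42 -1.53;1 36.9 -18.4 6.5 0.41 0.42 -1.53;1 36.9 -18.4 6.5 0.41 0.42 -1.53;1 36.9 -18.4 6.5 0.41 0.42 -1.53;1 36.9 -18.4 6.5 0.41 0.42 -1.53;1 36.9 -18.4 6.5 0.41 0.42 -1.53;1 36.9 -18.4 6.5 0.41 0.42 -1.53;1 36.9 -18.4 6.5 0.41 0.42 -1.53;1 36.9 -18.4 6.5 0.41 0.42 -1.53;1 36.9 -18.4 6.5 0.41 0.42 -1.53;1 36.9 -18.4 6.5 0.41 0.42 -1.53;1 36.9 -18.4 6.5 0.41 0.42 -1.53;1 36.9 -18.4 6.5 0.41 0.42 -1.53;1 36.9 -18.4 6.5 0.41 0.42 -1.53;1 36.9 -18.4 6.5 0.41 0.42 -1.53")

```text
time_s: 11.23
eef_pos: [547.8, 343.6, 225.8]
ee_rot: [-0.005, 0.0, 1.0, 0.001]
force: [1.1, 0.6, -0.2]
grip_width: 1.002
grip_force: 0.0
```

```bash
python3 - <<'E'
from h import *
s=sense();W=camera_model("wrist");im=capture("wrist");show(im,"w6")
print(s["eef_pos"]);print(rot(s["ee_rot"]))
S,T=camera_model("scene"),camera_model("top")
for d in spot_point("wrist","broken_mid")[:3]:
    print(d,atz(W,d["xy"],40),tri((S,(370.1,217.1)),(T,(128.5,191.7)),(W,d["xy"])))
for d in trace("wrist","broken_mid")[:1]:
    print(d["score"],d["rect"])
for q in((550,343,80),):print(proj(W,q))
E
```

```text
[547.8  343.56 225.76]
[[-1.    0.   -0.01]
 [ 0.    1.    0.  ]
 [ 0.01  0.   -1.  ]]
{'xy': [254.3, 186.6], 'score': 0.78} [561.67 338.53  40.  ] (array([562.48, 342.97,  37.28]), [np.float64(4.198184658362634), np.float64(1.801786770923325), np.float64(4.483054835164708)])
0.76 [254.3, 190.2, 63.6, 72.8]
[258.52 185.78]
```

View pics/w6.png

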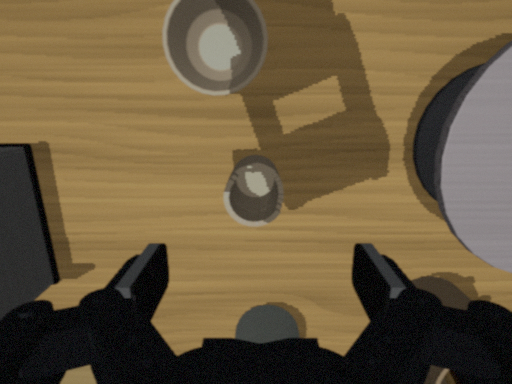

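```bash
python3 - <<'E'
from h import *
s=sense();print(s["eef_pos"],s["dq"],s["time_s"])
W=camera_model("wrist")
print(atz(W,(254,227),80),atz(W,(224,195),80),atz(W,(284,195),80))
print(rel((562,339,36),ori(0,np.pi/2)))
E
```

```text
[547.87 343.66 225.75] [ 0.  0. -0. -0.  0. -0.] 11.3833
[590.14 338.8   80.  ] [558.73 311.63  80.  ] [558.77 366.32  80.  ]
[-1.59 -0.51 18.96  0.   -0.01  0.  ]
```

Broken beaker seen from above at (254,190), its rim ring 224–284 wide and its break on the upper side; axis ≈ (562, 339).

Request:
step_arm(commands="1 -1.5 -0.5 3 0 0 0;1 -1.5 -0.5 6 0 0 0;1 -1.5 -0.5 9 0 0 0;1 -1.5 -0.5 12 0 0 0;1 -1.5 -0.5 15 0 0 0;1 -1.5 -0.5 17.5 0 0 0;1 -1.5 -0.5 19 0 0 0;1 -1.5 -0.5 19 0 0 0;1 -1.5 -0.5 19 0 0 0;0.5 -1.5 -0.5 19 0 0 0;0.5 -1.5 -0.5 19 0 0 0;0.5 -1.5 -0.5 19 0 0 0;0.5 -1.5 -0.5 19 0 0 0;0.5 -1.5 -0.5 19 0 0 0;0.5 -1.5 -0.5 19 0 0 0;0.5 -1.5 -0.5 19 0 0 0", newtons=25)

```text
time_s: 12.72
eef_pos: [562.1, 339.9, 37.6]
ee_rot: [-0.003, -0.001, 1.0, 0.002]
force: [-0.7, 1.1, 4.4]
grip_width: 0.662
grip_force: 19.9
```

Request:
step_arm(commands="0.5 0 0 -2 0 0 0;0.5 0 0 -5 0 0 0;0.5 0 0 -8 0 0 0;0.5 0 0 -12 0 0 0;0.5 0 0 -16 0 0 0;0.5 0 0 -20 0 0 0;0.5 -0.4 -3.5 -20 0 0 0;0.5 -0.8 -7 -20 0 0 0;0.5 -1.2 -10.5 -20 0 0 0;0.5 -1.6 -14 -20 0 0 0;0.5 -2 -17.5 -20 0 0 0;0.5 -2.4 -21 -20 0 0 0;0.5 -2.8 -24.5 -20 0 0 0;0.5 -3.2 -28 -20 0 0 0;0.5 -3.6 -31.5 -20 0 0 0;0.5 -4 -34 -20 0 0 0;0.5 -4.1 -36 -20 0 0 0;0.5 -4.1 -36.5 -20 0 0 0;0.5 -4.1 -36.5 -20 0 0 0")

```text
time_s: 14.3
eef_pos: [604.5, -27.2, 234.7]
ee_rot: [-0.005, 0.0, 1.0, 0.001]
force: [0.0, -0.3, -1.1]
grip_width: 0.658
grip_force: 21.7
```

```bash
python3 - <<'E'
from h import *
s=sense();a=capture("wrist");b=capture("scene");print(s["force"],s["eef_pos"],s["grip_width"],s["grip_force"])
show(cv2.resize(np.hstack([a,b[80:272,120:376].repeat(2,0).repeat(2,1)]),(800,300)),"w7")
print(rel((603,-25,95),ori(0,np.pi/2)))
E
```

```text
[ 0.03 -0.33 -1.11] [604.53 -27.19 234.7 ] 0.6576243841566153 21.670939876930788
[ 0.02 -0.01 13.96  0.   -0.01  0.  ]
```

View pics/w7.png

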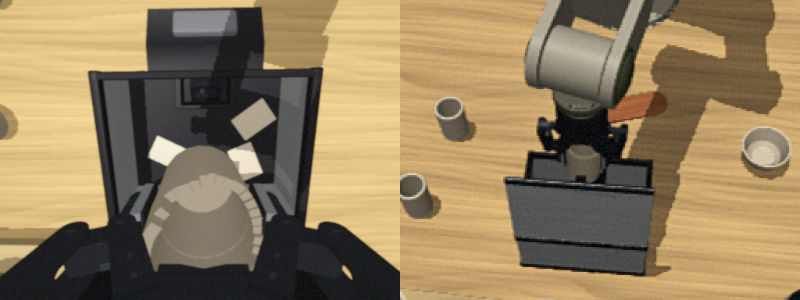

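The beaker hangs over the bin mouth, clear of the housing and the upright lid.

Request:
step_arm(commands="0.5 0 0 3 0 0 0;0.5 0 0 6 0 0 0;0.5 0 0 9 0 0 0;0.5 0 0 12 0 0 0;0.5 0 0 14 0 0 0;0.5 0 0 14 0 0 0;0.5 0 0 14 0 0 0;1 0 0 14 0 0 0;1 0 0 14 0 0 0;1 0 0 14 0 0 0;1 0 0 14 0 0 0;1 0 0 14 0 0 0;1 0 0 12 0 0 0;1 0 0 9 0 0 0;1 0 0 5 0 0 0;1 0 0 1 0 0 0;1 0 0 -3 0 0 0;1 0 0 -6 0 0 0;1 0 0 -8 0 0 0;1 0 0 -8 0 0 0")

```text
time_s: 16.07
eef_pos: [606.2, -26.5, 319.5]
ee_rot: [-0.001, -0.001, 1.0, 0.0]
force: [0.1, 0.7, 0.6]
grip_width: 1.003
grip_force: 0.0
```

Request:
step_arm(commands="1 4 0 0 0 0 0;1 8 0 0 0 0 0;1 12 0 0 0 0 0;1 15 0 0 0 0 0;1 15 0 0 0 0 0;1 15 0 0 0 0 0;1 15 0 0 0 0 0;1 15 0 0 0 0 0")

```text
time_s: 16.73
eef_pos: [456.1, -26.6, 315.3]
ee_rot: [-0.005, -0.001, 1.0, 0.001]
force: [0.9, 0.3, -0.3]
grip_width: 1.001
grip_force: 0.0
```

```bash
python3 - <<'E'
from h import *
s=sense();a=capture("wrist");b=capture("scene");print(s["force"],s["eef_pos"],s["time_s"])
show(cv2.resize(np.hstack([a,b[80:272,120:376].repeat(2,0).repeat(2,1)]),(800,300)),"w8")
E
```

```text
[ 0.93  0.35 -0.3 ] [456.09 -26.65 315.33] 16.7333
```

View pics/w8.png

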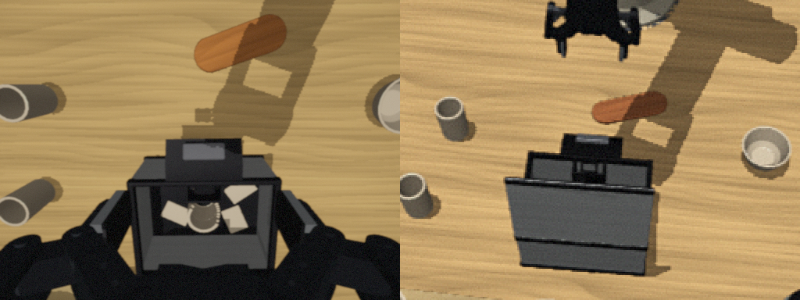

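The beaker stands in the bin at (203,215) in the left half of the picture, the lid is upright and the sound pots are in place. Handing in.

```bash
python3 -c "
from rig import *
print(finish_job())"
```

```text
the job is handed in; nothing more can be done
None
```

I pressed the catch, let the lid up under a finger at about 0.5 rad/s to its stop, dropped the broken beaker into the bin and left the lid upright, with the sound pots untouched; handed in at about 17 s, no verdict returned.

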